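# Twist the top parts cup off its nested stack

## Robot

A 6-joint arm with a two-finger parallel gripper is mounted at the origin on the work surface. World frame = base frame: x ahead of the robot, y to its left, z up, the work surface at z = 0. Lengths are in m, angles in degrees, forces in N, time in s.
With the tool pointing down it reaches from about 0.375 to 0.9 m from the base axis. Payload 3.1 kg.
Tool frame: the origin (TCP) lies on the centre line of the jaws, within the pads' length; the fingertips stand 25 mm ahead of it and the grasp point (between the pads) lies 6 mm ahead of it; z points along the fingers, y is the line along which they close (so a half turn about z gives the same grasp; the last joint's range is limited). The gripper opens to 87 mm and grips with 3 to 60 N. Pads are 19 mm wide; open, the fingers measure 117 mm over their backs; the gripper's body (75 mm by 190 mm) begins 51 mm behind the grasp point.
Start: joints at [59.33, 30.224, 82.088, -0, 67.689, -10.227], TCP at [0.218, 0.586, 0.248] pointing down, gripper open.
Joint ranges: [-176.69, 176.69], [-43.24, 126.21], [12.49, 139.97], [-82, 262], [0, 151.66], [-163.58, 163.58]. Speed limits (degrees/s): [159.86, 159.86, 180, 180, 180, 180].

## Interface

Orientations are given as a 3x3 rotation matrix whose columns are the frame's x, y, z axes.
In Python, from rig import * gives the robot as it stands.
- The arm moves only by the tool step_arm, never from a script. Its argument "steps" is a list of rows, each a list of 7 numbers: the shift along the tool's x, y, z normalised to -1 to 1, where 1 is 0.3 m, then the turn, a rotation vector about the tool's x, y, z normalised to -1 to 1, where 1 is 45 degrees, then the gripper's target within -1 to 1 (shut at 1, half-way at 0, fully open at -1). A call has 1 to 8 rows; each row is the pose to reach, as a shift and turn from the pose commanded when the call began, along the tool's axes at that moment; what a row does not reach only later rows make up. A row lasts 1/12 s, in which the tool goes at most 41.7 mm and 7.16 degrees, less where a joint would pass 70% of its speed; a pose out of reach is approached as far as the arm can. A call with a number of a shift or a turn outside -1 to 1 is refused whole. A call with a gripper value outside its range is refused whole. The fingers move at their own pace and stop on an object; the grip force is fixed at half the most. Time passes only in rows, so rows that repeat a pose let the fingers close. It gives the time, the measured TCP pose, the force, the opening and the grip force at its end, in the units of the state.
- read_state(): the state, without advancing time (a new reading comes with each control period).
- capture(name): name is "scene" or "side" or "wrist"; returns a dict with "image" (420x560x3 uint8, red, green, blue), "vertical_fov" (degrees; the focal length in pixels is half the picture's height over the tangent of half this angle, whatever the lens; pixels are square), "cx", "cy" (the principal point, pixels), "world_from_camera" (4x4, takes a point from camera to world coordinates); the wrist camera has in their place "T_tool_cam" (4x4, takes a point from camera to tool coordinates, whose origin is the TCP and whose axes are the flange's). Camera axes: x right, y down, z forward; pixel columns grow to the right and rows downward; lengths in m; the calibration is good to about 2 mm. A picture is of the moment at which its call begins: read the wrist's pose just before it. There is no depth.
- hand_in(): hands the job in; it is judged then, once.
The state is a dict: "time_s": time; "joint_positions": joint angles; "qvel": joint speeds; "tau": joint torques, N m; "position": TCP position; "tcp_rot": TCP orientation; "force": force on the tool from outside, world axes, zero at the start; "moment": the same for the moment, N m; "opening": opening from 0.0 (shut) to 1.0 (fully open); "grasp_force": force on a finger pad.
Only numpy, scipy, OpenCV 4.12 (cv2) and the standard library are available. Lean on these libraries where they do the work, as an engineer would, in place of code of your own. Each camera call takes 0.05 s, during which the arm holds its last target. There are 200 camera calls.

## Task

At the electronics repair bench, take the top cup off the taller of the two nested stacks of parts cups: its foot is bayonet-locked in the cup below, so twist it about a sixth of a turn anticlockwise (seen from above) while lifting, without lifting the rest of the stack. Stand the cup upright inside the shallow metal tray, setting it down rather than dropping it, and leave the rest of the tall stack standing about where it is and the short stack alone.

Things in the scene. Friction and masses are not known exactly. Their poses are not given: they have to be found in the camera images.
- cup_grip (a point): Top cup of the tall stack: loose, white, round, 85 mm high; foot 40 dia x 25 high with 50 wide lugs, inside the cup below; then a straight bowl 60 dia x 60. Point: on its axis at the height to grip, 60 above its underside, 25 below rim. z up, x to a small rib. Lock: as found it rises 2 mm only and turns no farther clockwise; turned 40 to 130 deg anticlockwise it lifts free, clear after 25 mm.
- tall_stack: Rest of the tall stack, one loose 1.6 kg piece: dark steel disc 104 mm dia x 12 mm with two white cups fixed on it, rim at 157 mm (217 mm with the top cup on, so the taller stack). Origin at the centre of the disc's underside, z up, x towards the ribs on its cups (in line with the top cup's rib while that is locked).
- short_stack: The short stack, a bystander: the same steel disc (104 mm dia) with two white cups on it, 157 mm high in all, loose, 1.6 kg. Origin at the centre of the disc's underside, z up.
- tray_floor (a point): Centre of the floor of the shallow square aluminium tray, 160 mm by 160 mm outside, walls 4 mm thick and 14 mm high; its floor is 4 mm above the bench. Fixed to the bench. z up, x and y along its sides.

How it is judged (in metres and radians):
On the way, in this order (a step that is already met when the one before it is completed fails the run):
1. the top cup is twisted out of its lock, still nested in the cup below (angle between the x axis of cup_grip and the x axis of tall_stack, either way round above 0.4 rad and z of cup_grip in the frame of tall_stack below 0.217 m and horizontal distance between cup_grip and tall_stack below 0.015 m), for 0.05 s.
2. the top cup is lifted clear of the stack (z of cup_grip in the frame of tall_stack above 0.218 m and height (world z) of tall_stack below 0.01 m), for 0.05 s.
At the end, for the whole second after the job is handed in: The top cup stands upright (within 8 degrees), at rest, on the floor of the tray, its axis within 55 mm of the tray's centre along each side (anywhere inside the walls); the rest of the tall stack stands upright within 50 mm of where it was and the short stack within 20 mm (x of cup_grip in the frame of tray_floor between -0.055 and 0.055 m and y of cup_grip in the frame of tray_floor between -0.055 and 0.055 m and z of cup_grip in the frame of tray_floor between 0.054 and 0.066 m and angle between cup_grip's own z axis and vertical below 0.15 rad and linear speed of top_cup below 0.03 m/s and distance of tall_stack from where it was at the start of the episode below 0.05 m and angle between each of tall_stack, short_stack's own z axis and vertical below 0.1 rad and distance of short_stack from where it was at the start of the episode below 0.02 m); the robot touches nothing.
It fails at once if the rest of the tall stack is lifted off the bench or tipped (height (world z) of tall_stack above 0.015 m or angle between tall_stack's own z axis and vertical above 0.25 rad).
It fails at once if the short stack is pushed more than 20 mm or tipped (distance of short_stack from where it was at the start of the episode above 0.02 m or angle between short_stack's own z axis and vertical above 0.25 rad).
It fails at once if the cup is dropped (falls free faster than 0.7 m/s, from about 25 mm) (linear speed of top_cup above 0.7 m/s and contact force between the fingers and top_cup below 0.1 N).
It also fails if it takes over 38 s, if anything falls off the work surface, if the arm or the gripper's body presses on something with over 40 N, if the wrist force passes 120 N, or if a joint passes its speed limit or range.

## Working session

There is one attempt and no reset: what is moved stays moved. The work goes in short steps, Python scripts to look and compute and a tool call to move; the robot and the scene stay as the last step left them, time stands still between calls to the robot, and variables do not carry over. Pictures are saved under pics/ and viewed, at most 10 in all, crops included, and the job is handed in when it is done.

Besides the shell and the picture viewer there is one more tool, called after ">>>" as name(argument=value, ...), one argument or row to a line, values as JSON. step_arm: Moves the arm, as the interface text tells. Scaled input: -1 to 1 covers 0.3 m each way for a shift and 45 degrees each way for a turn. Its arguments: {"type":"object","properties":{"steps":{"type":"array"}},"required":["steps"]}

```bash
mkdir -p pics; python3 - <<'E'
from rig import *
import cv2,pickle,numpy as np
s=read_state();print(s['time_s'],s['position'],s['tcp_rot'],s['force'],s['opening'])
d={n:capture(n) for n in("scene","side","wrist")}
pickle.dump((s,d),open('d0.pkl','wb'))
for n in d: 
    print(n,{k:np.round(v,3) for k,v in d[n].items() if k!='image'})
cv2.imwrite('pics/a.png',np.hstack([d['scene']['image']])[:,:,::-1])
cv2.imwrite('pics/b.png',d['side']['image'][:,:,::-1])
cv2.imwrite('pics/c.png',d['wrist']['image'][:,:,::-1])
E
```

```text
0.0 [0.21793169 0.58504367 0.24656271] [[-9.37015531e-01  3.49286036e-01 -1.07665660e-03]
 [ 3.49287522e-01  9.37013686e-01 -1.89210864e-03]
 [ 3.47954841e-04 -2.14899790e-03 -9.99997630e-01]] [0.28654652 0.2922252  0.32957429] 0.9991685885219127
scene {'vertical_fov': np.float64(53.492), 'cx': np.float64(284.291), 'cy': np.float64(211.431), 'world_from_camera': array([[-0.801,  0.454, -0.39 ,  0.793],
       [ 0.599,  0.613, -0.516,  0.32 ],
       [ 0.005, -0.646, -0.763,  0.67 ],
       [ 0.   ,  0.   ,  0.   ,  1.   ]])}
side {'vertical_fov': np.float64(44.204), 'cx': np.float64(285.881), 'cy': np.float64(217.131), 'world_from_camera': array([[-0.978, -0.142,  0.15 ,  0.395],
       [-0.207,  0.641, -0.739,  0.695],
       [ 0.009, -0.755, -0.656,  0.782],
       [ 0.   ,  0.   ,  0.   ,  1.   ]])}
wrist {'vertical_fov': np.float64(58.414), 'cx': np.float64(275.945), 'cy': np.float64(205.393), 'T_tool_cam': array([[-0.001, -0.954, -0.3  ,  0.084],
       [ 1.   , -0.   , -0.001,  0.001],
       [ 0.001, -0.3  ,  0.954, -0.137],
       [ 0.   ,  0.   ,  0.   ,  1.   ]])}
```

View pics/a.png

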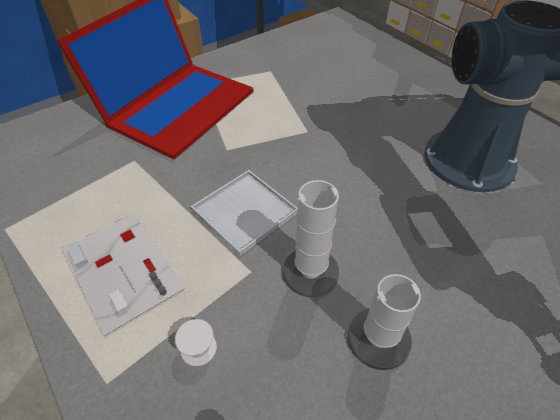

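View pics/b.png

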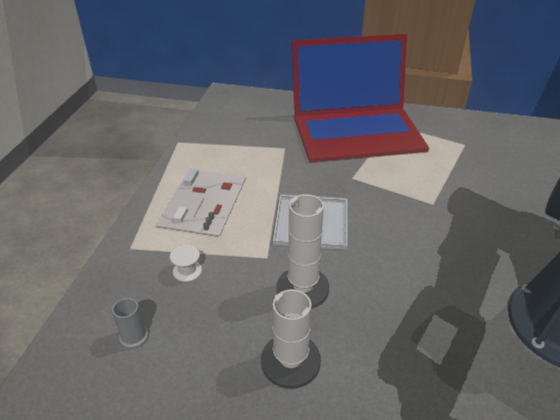

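View pics/c.png

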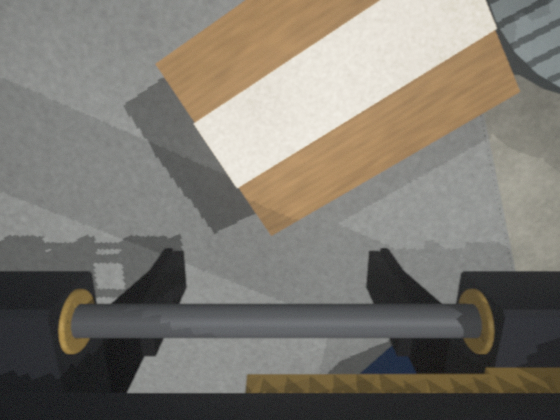

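The scene view shows the tall stack with its rim at about (318,194), the short one at (398,293), and the tray with corners (193,208), (247,171), (298,208), (243,253). In the side view the tall rim is at (306,205), the short rim at (292,305), and the tray at 275-348 × 197-245. The wrist view shows only a box that is not part of the task.

```bash
cat > h.py <<'E'
import numpy as np,cv2,pickle
def ray(c,u,v,T=None):
    T=c['world_from_camera'] if T is None else T
    f=210/np.tan(np.radians(c['vertical_fov'])/2)
    d=T[:3,:3]@np.array([(u-c['cx'])/f,(v-c['cy'])/f,1]);return T[:3,3],d/np.linalg.norm(d)
def plane(c,u,v,z,T=None):
    o,d=ray(c,u,v,T);return o+d*(z-o[2])/d[2]
def tri(rs):
    A=sum(np.eye(3)-np.outer(d,d) for o,d in rs);b=sum((np.eye(3)-np.outer(d,d))@o for o,d in rs);return np.linalg.solve(A,b)
E
python3 - <<'E'
from h import *
s,d=pickle.load(open('d0.pkl','rb'));a,b=d['scene'],d['side']
np.set_printoptions(precision=4,suppress=True)
print('tall',plane(a,318,194,.217),plane(b,306,205,.217),tri([ray(a,318,194),ray(b,306,205)]))
print('short',plane(a,398,293,.157),plane(b,292,305,.157))
for p in((193,208),(247,171),(298,208),(243,253)):print('tray a',plane(a,*p,.014))
for p in((278,197),(348,198),(347,245),(275,244)):print('tray b',plane(b,*p,.014))
def crop(c,u,v,k=5):return cv2.resize(c['image'][v-60:v+60,u-40:u+40],None,fx=k,fy=k,interpolation=2)
cv2.imwrite('pics/d.png',np.hstack([crop(a,318,220),crop(b,306,240)])[:,:,::-1])
E
```

```text
tall [0.5022 0.0172 0.217 ] [0.4971 0.0189 0.217 ] [0.4983 0.0131 0.2116]
short [0.4938 0.1864 0.157 ] [0.4861 0.1897 0.157 ]
tray a [ 0.6051 -0.2427  0.014 ]
tray a [ 0.4547 -0.2676  0.014 ]
tray a [ 0.4302 -0.1131  0.014 ]
tray a [ 0.5836 -0.0864  0.014 ]
tray b [ 0.6041 -0.2386  0.014 ]
tray b [ 0.4414 -0.2709  0.014 ]
tray b [ 0.4246 -0.1109  0.014 ]
tray b [ 0.5754 -0.0808  0.014 ]
```

View pics/d.png

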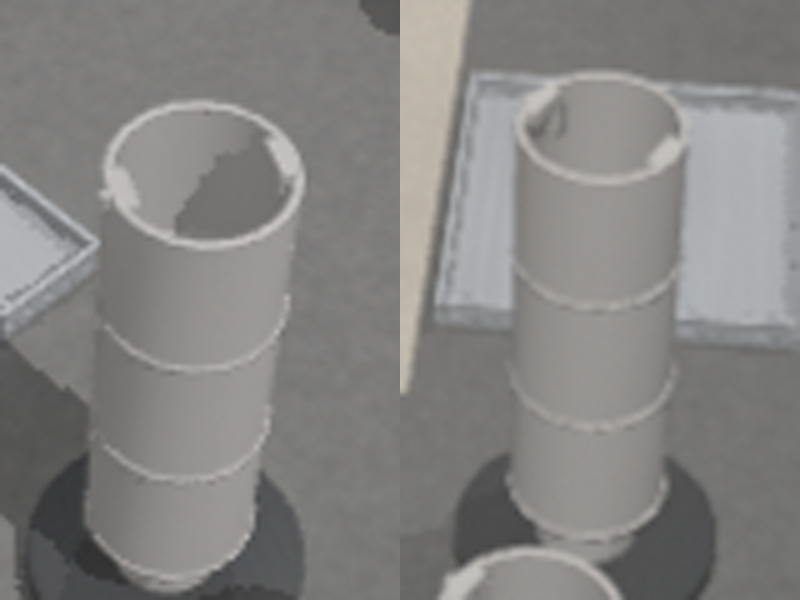

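The enlarged crops show the tall rim centred at about (319,194.6) in the scene view and (306.4,205.6) in the side view. The small rib sits on the scene's left at about (299,199), which is roughly -20° in the world frame. The current closing line of about 70° is therefore perpendicular to the rib, so I'll keep the yaw. Next I rise and travel over the stack.

>>> step_arm(
  steps=[
    [0, 0, -0.1, 0, 0, 0, -1],
    [-0.1, -0.09, -0.2, 0, 0, 0, -1],
    [-0.2, -0.19, -0.27, 0, 0, 0, -1],
    [-0.3, -0.28, -0.27, 0, 0, 0, -1],
    [-0.4, -0.375, -0.27, 0, 0, 0, -1],
    [-0.5, -0.47, -0.27, 0, 0, 0, -1],
    [-0.6, -0.56, -0.27, 0, 0, 0, -1],
    [-0.7, -0.66, -0.27, 0, 0, 0, -1],
  ],
)

```text
time_s: 0.82
position: [0.3419, 0.3344, 0.3286]
tcp_rot: [[-0.937, 0.349, 0.0], [0.349, 0.937, 0.0], [-0.0, 0.0, -1.0]]
force: [0.7, 0.3, -0.3]
opening: 1.0
grasp_force: 0.0
```

>>> step_arm(
  steps=[
    [-0.1, -0.09, 0, 0, 0, 0, -1],
    [-0.2, -0.19, 0, 0, 0, 0, -1],
    [-0.3, -0.28, 0, 0, 0, 0, -1],
    [-0.4, -0.375, 0, 0, 0, 0, -1],
    [-0.5, -0.47, 0, 0, 0, 0, -1],
    [-0.6, -0.56, 0, 0, 0, 0, -1],
    [-0.7, -0.66, 0, 0, 0, 0, -1],
    [-0.76, -0.72, 0, 0, 0, 0, -1],
  ],
)

```text
time_s: 1.48
position: [0.4812, 0.0506, 0.3285]
tcp_rot: [[-0.936, 0.351, 0.001], [0.351, 0.936, -0.001], [-0.001, -0.001, -1.0]]
force: [0.6, 0.6, 0.7]
opening: 1.001
grasp_force: 0.0
```

>>> step_arm(
  steps=[
    [-0.07, -0.06, 0, 0, 0, 0, -1],
    [-0.07, -0.06, 0, 0, 0, 0, -1],
    [-0.07, -0.06, 0, 0, 0, 0, -1],
    [-0.07, -0.06, 0, 0, 0, 0, -1],
  ],
)

```text
time_s: 1.82
position: [0.4924, 0.0303, 0.3281]
tcp_rot: [[-0.937, 0.35, -0.002], [0.35, 0.937, 0.001], [0.002, 0.0, -1.0]]
force: [0.6, -0.2, -1.0]
opening: 1.002
grasp_force: 0.0
```

```bash
python3 - <<'E'
from rig import *
from h import *
s=read_state();c=capture('wrist');pickle.dump((s,c),open('d1.pkl','wb'))
print(s['time_s'],s['position'],s['tcp_rot'],s['joint_positions'],s['qvel'])
cv2.imwrite('pics/e.png',c['image'][:,:,::-1])
E
```

```text
1.8167 [0.49237383 0.03026338 0.32813567] [[-9.36849225e-01  3.49729937e-01 -1.58113792e-03]
 [ 3.49729155e-01  9.36850547e-01  7.55293021e-04]
 [ 1.74543851e-03  1.54625652e-04 -9.99998465e-01]] [-9.50265276e+00  1.45238687e+01  9.43736238e+01  2.92877512e-02
  7.11990037e+01 -7.90413248e+01] [ 1.30664481e+00 -4.40764305e-01  4.67438044e-01 -1.38129358e-02
  8.52945263e-04 -9.41365094e-02]
```

View pics/e.png

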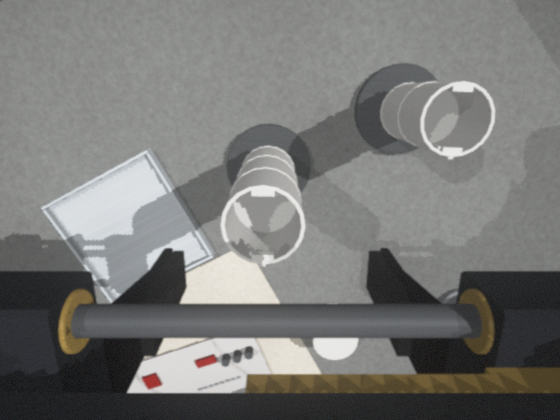

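The wrist view shows the tall rim centred at about (263,225), spanning 222-304 × 187-264. The rib is at the bottom (266,262), in the tool's -x direction, so it does point to about -20°. The short rim is at (457,119), and the tray corners are at (42,209), (149,151) and (213,258).

```bash
python3 - <<'E'
from h import *
np.set_printoptions(precision=4,suppress=True)
s,c=pickle.load(open('d1.pkl','rb'))
W=np.eye(4);W[:3,:3]=s['tcp_rot'];W[:3,3]=s['position'];T=W@c['T_tool_cam']
for p in((263,225),(222,226),(304,226),(264,187),(264,263.5)):print(plane(c,*p,.217,T))
s0,d=pickle.load(open('d0.pkl','rb'));a,b=d['scene'],d['side']
print(tri([ray(a,319,194.6),ray(b,306.4,205.6),ray(c,263,225,T)]))
print(plane(a,319,194.6,.217),plane(b,306.4,205.6,.217))
for p in((42,209),(149,151),(213,258)):print('tray',plane(c,*p,.014,T))
print('short',plane(c,457,119,.157,T))
E
```

```text
[0.4972 0.0192 0.217 ]
[ 0.4878 -0.0081  0.217 ]
[0.508 0.046 0.217]
[0.4717 0.0298 0.217 ]
[0.5253 0.0091 0.217 ]
[0.4982 0.0173 0.2136]
[0.5018 0.0191 0.217 ] [0.4962 0.0203 0.217 ]
tray [ 0.4472 -0.2679  0.014 ]
tray [ 0.4283 -0.1087  0.014 ]
tray [ 0.5851 -0.0925  0.014 ]
short [0.4872 0.1876 0.157 ]
```

The three views agree on the stack axis at (0.498, 0.019), with the rim about 57 mm across as expected. The tray centre is at (0.516, -0.180). I turn the tool 30° clockwise for joint-6 margin, which leaves the pads 60° from the rib. Then I centre and descend to TCP z = 0.198.

>>> step_arm(
  steps=[
    [-0.015, -0.015, 0, 0, 0, 0.14, -1],
    [-0.032, -0.027, 0, 0, 0, 0.28, -1],
    [-0.032, -0.027, 0, 0, 0, 0.42, -1],
    [-0.032, -0.027, 0, 0, 0, 0.56, -1],
    [-0.032, -0.027, 0, 0, 0, 0.667, -1],
    [-0.032, -0.027, 0, 0, 0, 0.667, -1],
    [-0.032, -0.027, 0, 0, 0, 0.667, -1],
    [-0.032, -0.027, 0, 0, 0, 0.667, -1],
  ],
)

```text
time_s: 2.53
position: [0.4988, 0.0198, 0.3286]
tcp_rot: [[-0.639, 0.769, -0.0], [0.769, 0.639, 0.0], [0.0, -0.0, -1.0]]
force: [-0.0, 0.6, -0.2]
opening: 1.001
grasp_force: 0.0
```

>>> step_arm(
  steps=[
    [0, 0, 0.06, 0, 0, 0, -1],
    [0, 0, 0.12, 0, 0, 0, -1],
    [0, 0, 0.18, 0, 0, 0, -1],
    [0, 0, 0.24, 0, 0, 0, -1],
    [0, 0, 0.29, 0, 0, 0, -1],
    [0, 0, 0.33, 0, 0, 0, -1],
    [0, 0, 0.33, 0, 0, 0, -1],
    [0, 0, 0.33, 0, 0, 0, -1],
  ],
)

```text
time_s: 3.2
position: [0.4989, 0.0193, 0.2292]
tcp_rot: [[-0.638, 0.77, -0.001], [0.77, 0.638, 0.0], [0.001, -0.001, -1.0]]
force: [-0.5, -0.4, 0.2]
opening: 0.995
grasp_force: 0.0
```

```bash
python3 - <<'E'
from rig import *
from h import *
s=read_state();print(s['position'],s['tcp_rot'])
c=[capture(n)['image'] for n in('scene','side')]
k=lambda i,u,v:cv2.resize(i[v-60:v+60,u-80:u+80],None,fx=2.5,fy=2.5)
w=capture('wrist')['image']
im=np.hstack([k(c[0],318,190),k(c[1],306,205)])
cv2.imwrite('pics/f.png',np.vstack([im,cv2.resize(w[120:],(800,300))])[:,:,::-1])
E
```

```text
[0.49890062 0.01927892 0.22922067] [[-6.37598324e-01  7.70367621e-01 -1.45121659e-03]
 [ 7.70368136e-01  6.37599289e-01  2.86143562e-04]
 [ 1.14573040e-03 -9.35526361e-04 -9.99998906e-01]]
```

View pics/f.png

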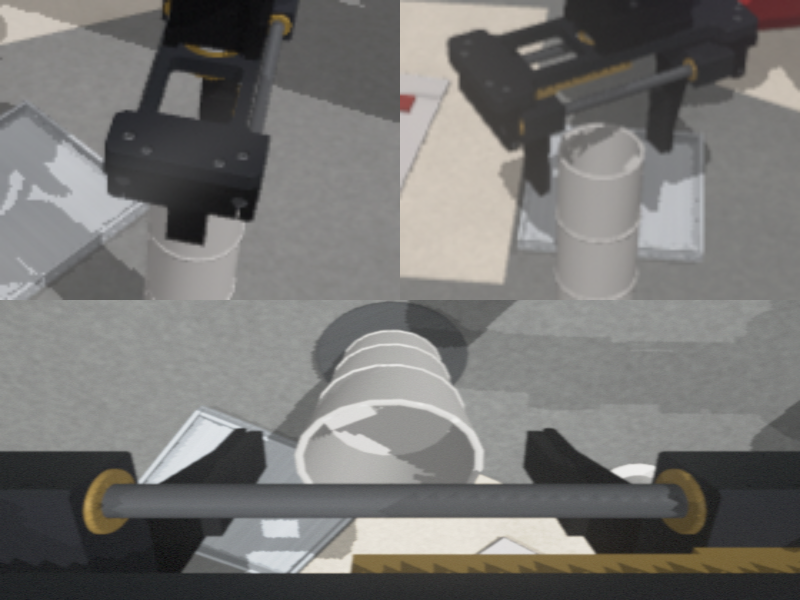

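The near view shows the cup rim centred between the open fingers (rim 297-482, fingers 265-527 in the lower panel) with clearance on both sides. I descend and close.

>>> step_arm(
  steps=[
    [0, 0, 0.035, 0, 0, 0, -1],
    [0, 0, 0.07, 0, 0, 0, -1],
    [0, 0, 0.103, 0, 0, 0, -1],
    [0, 0, 0.103, 0, 0, 0, -1],
    [0, 0, 0.103, 0, 0, 0, 1],
    [0, 0, 0.103, 0, 0, 0, 1],
    [0, 0, 0.103, 0, 0, 0, 1],
    [0, 0, 0.103, 0, 0, 0, 1],
  ],
)

```text
time_s: 4.02
position: [0.4997, 0.0189, 0.1994]
tcp_rot: [[-0.637, 0.771, 0.002], [0.771, 0.637, -0.0], [-0.001, 0.001, -1.0]]
force: [0.5, -0.2, 0.2]
opening: 0.785
grasp_force: 0.0
```

>>> step_arm(
  steps=[
    [0, 0, 0, 0, 0, 0, 1],
    [0, 0, 0, 0, 0, 0, 1],
    [0, 0, 0, 0, 0, 0, 1],
    [0, 0, 0, 0, 0, 0, 1],
  ],
)

```text
time_s: 4.35
position: [0.4994, 0.0189, 0.1992]
tcp_rot: [[-0.637, 0.771, 0.001], [0.771, 0.637, -0.0], [-0.001, 0.0, -1.0]]
force: [-0.5, -0.2, 4.9]
opening: 0.691
grasp_force: 30.0
```

Gripped, with the opening at 60 mm and 30 N on the pads. I twist anticlockwise (negative about tool z) with a 1 mm lift.

>>> step_arm(
  steps=[
    [0, 0, -0.003, 0, 0, -0.05, 1],
    [0, 0, -0.003, 0, 0, -0.12, 1],
    [0, 0, -0.003, 0, 0, -0.2, 1],
    [0, 0, -0.003, 0, 0, -0.28, 1],
    [0, 0, -0.003, 0, 0, -0.36, 1],
    [0, 0, -0.003, 0, 0, -0.44, 1],
    [0, 0, -0.003, 0, 0, -0.52, 1],
    [0, 0, -0.003, 0, 0, -0.6, 1],
  ],
)

```text
time_s: 5.02
position: [0.499, 0.019, 0.1992]
tcp_rot: [[-0.919, 0.395, -0.001], [0.395, 0.919, 0.0], [0.001, -0.0, -1.0]]
force: [-0.4, -0.3, -0.9]
opening: 0.684
grasp_force: 30.0
```

>>> step_arm(
  steps=[
    [0, 0, 0, 0, 0, -0.1, 1],
    [0, 0, 0, 0, 0, -0.2, 1],
    [0, 0, 0, 0, 0, -0.3, 1],
    [0, 0, 0, 0, 0, -0.4, 1],
    [0, 0, 0, 0, 0, -0.5, 1],
    [0, 0, 0, 0, 0, -0.6, 1],
    [0, 0, 0, 0, 0, -0.7, 1],
    [0, 0, 0, 0, 0, -0.78, 1],
  ],
)

```text
time_s: 5.68
position: [0.4993, 0.0185, 0.1992]
tcp_rot: [[-0.979, -0.206, -0.0], [-0.206, 0.979, -0.001], [0.0, -0.001, -1.0]]
force: [-0.5, -1.7, -0.2]
opening: 0.691
grasp_force: 30.0
```

```bash
python3 - <<'E'
from rig import *
from h import *
s=read_state();print(s['position'],s['force'],s['moment'],s['joint_positions'])
c=[capture(n)['image'] for n in('scene','side')]
k=lambda i,u,v:cv2.resize(i[v-60:v+60,u-40:u+40],None,fx=5,fy=5)
cv2.imwrite('pics/g.png',np.hstack([k(c[0],318,220),k(c[1],306,240)])[:,:,::-1])
E
```

```text
[0.49925817 0.01846798 0.19922542] [-0.49108452 -1.66485537 -0.23486735] [-0.37379666  0.06080744  0.01188737] [-1.06814646e+01  2.46870020e+01  1.02765020e+02 -8.11052024e-02
  5.25423769e+01 -1.12496286e+02]
```

View pics/g.png

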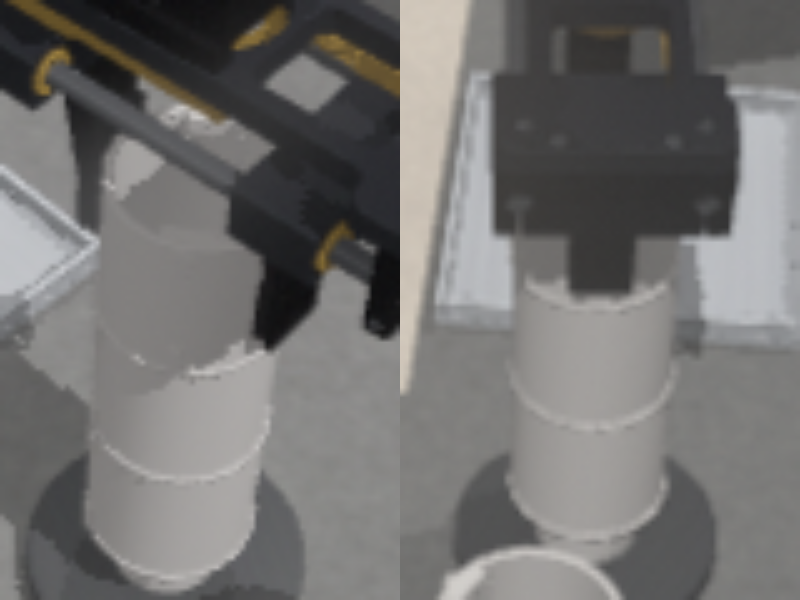

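The cup's inner tab, which was at the right (285,155), now sits at the back (190,115), so the cup turned with the gripper while the stack stayed put. I lift a little and watch the force; picking up the stack would add about 16 N.

>>> step_arm(
  steps=[
    [0, 0, -0.004, 0, 0, 0, 1],
    [0, 0, -0.008, 0, 0, 0, 1],
    [0, 0, -0.013, 0, 0, 0, 1],
    [0, 0, -0.018, 0, 0, 0, 1],
    [0, 0, -0.018, 0, 0, 0, 1],
  ],
)

```text
time_s: 6.2
position: [0.4987, 0.0191, 0.205]
tcp_rot: [[-0.979, -0.202, -0.001], [-0.202, 0.979, -0.0], [0.001, 0.0, -1.0]]
force: [-1.0, -1.7, -1.9]
opening: 0.689
grasp_force: 30.0
```

The force is only -1.9 N, so the cup is free. I keep lifting.

>>> step_arm(
  steps=[
    [0, 0, -0.02, 0, 0, 0, 1],
    [0, 0, -0.05, 0, 0, 0, 1],
    [0, 0, -0.09, 0, 0, 0, 1],
    [0, 0, -0.13, 0, 0, 0, 1],
    [0, 0, -0.18, 0, 0, 0, 1],
    [0, 0, -0.22, 0, 0, 0, 1],
    [0, 0, -0.25, 0, 0, 0, 1],
    [0, 0, -0.25, 0, 0, 0, 1],
  ],
)

```text
time_s: 6.87
position: [0.501, 0.019, 0.2828]
tcp_rot: [[-0.979, -0.202, 0.007], [-0.202, 0.979, -0.001], [-0.006, -0.002, -1.0]]
force: [1.0, -0.2, -1.4]
opening: 0.691
grasp_force: 30.0
```

```bash
python3 - <<'E'
from rig import *
from h import *
s=read_state();print(s['position'],s['force'],s['joint_positions'])
c=[capture(n)['image'] for n in('scene','side')]
k=lambda i,u,v:cv2.resize(i[v-100:v+100,u-70:u+70],None,fx=2.8,fy=2.8)
cv2.imwrite('pics/i.png',np.hstack([k(c[0],318,210),k(c[1],306,230)])[:,:,::-1])
R=np.array(s['tcp_rot']);g=np.array([.516,-.180,s['position'][2]])
print((R.T@(g-s['position']))/.3)
E
```

```text
[0.50104384 0.01898276 0.28280265] [ 0.98338606 -0.24454692 -1.42425238] [-1.06395220e+01  1.79723956e+01  9.72710345e+01  3.71122393e-02
  6.43769774e+01 -1.12294844e+02]
[ 0.0849904  -0.65969412  0.00076059]
```

View pics/i.png

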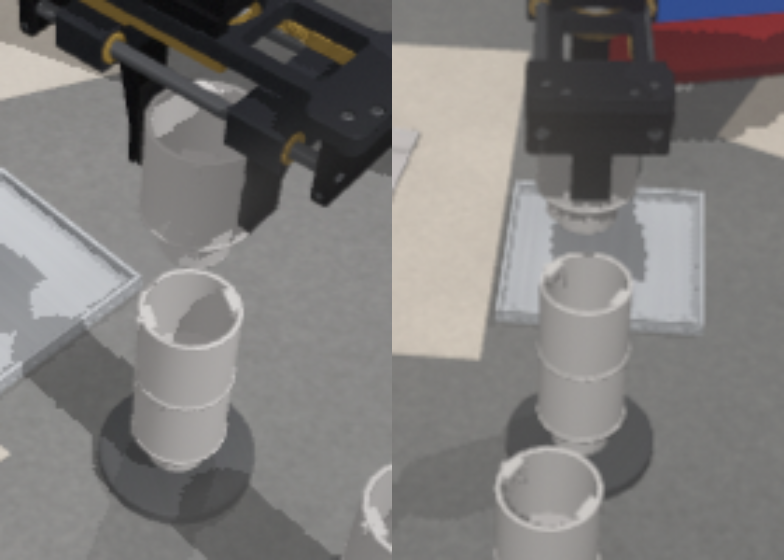

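The cup hangs upright above the stack, and the stack still stands in its place (disc and ribs unchanged). Next I go over the tray.

>>> step_arm(
  steps=[
    [0.005, -0.05, 0, 0, 0, 0, 1],
    [0.015, -0.13, 0, 0, 0, 0, 1],
    [0.03, -0.23, 0, 0, 0, 0, 1],
    [0.045, -0.34, 0, 0, 0, 0, 1],
    [0.06, -0.45, 0, 0, 0, 0, 1],
    [0.07, -0.55, 0, 0, 0, 0, 1],
    [0.08, -0.62, 0, 0, 0, 0, 1],
    [0.085, -0.66, 0, 0, 0, 0, 1],
  ],
)

```text
time_s: 7.63
position: [0.5141, -0.1827, 0.2789]
tcp_rot: [[-0.98, -0.199, -0.001], [-0.199, 0.98, 0.0], [0.001, 0.0, -1.0]]
force: [0.6, -0.7, 0.0]
opening: 0.691
grasp_force: 30.0
```

>>> step_arm(
  steps=[
    [0, 0, 0.02, 0, 0, 0, 1],
    [0, 0, 0.08, 0, 0, 0, 1],
    [0, 0, 0.16, 0, 0, 0, 1],
    [0, 0, 0.25, 0, 0, 0, 1],
    [0, 0, 0.34, 0, 0, 0, 1],
    [0, 0, 0.43, 0, 0, 0, 1],
    [0, 0, 0.5, 0, 0, 0, 1],
    [0, 0, 0.54, 0, 0, 0, 1],
  ],
)

```text
time_s: 8.3
position: [0.5121, -0.177, 0.1148]
tcp_rot: [[-0.979, -0.203, -0.005], [-0.203, 0.979, 0.004], [0.004, 0.005, -1.0]]
force: [0.2, 0.2, -1.9]
opening: 0.686
grasp_force: 30.0
```

>>> step_arm(
  steps=[
    [0, 0, 0, 0, 0, 0, 1],
    [0, 0, 0.03, 0, 0, 0, 1],
    [0, 0, 0.06, 0, 0, 0, 1],
    [0, 0, 0.09, 0, 0, 0, 1],
    [0, 0, 0.11, 0, 0, 0, 1],
    [0, 0, 0.11, 0, 0, 0, 1],
  ],
)

```text
time_s: 8.8
position: [0.5136, -0.1796, 0.0839]
tcp_rot: [[-0.979, -0.202, -0.002], [-0.202, 0.979, 0.001], [0.002, 0.001, -1.0]]
force: [0.5, 0.2, -1.1]
opening: 0.684
grasp_force: 30.0
```

>>> step_arm(
  steps=[
    [0, 0, 0.01, 0, 0, 0, 1],
    [0, 0, 0.02, 0, 0, 0, 1],
    [0, 0, 0.028, 0, 0, 0, 1],
    [0, 0, 0.036, 0, 0, 0, 1],
    [0, 0, 0.036, 0, 0, 0, 1],
    [0, 0, 0.036, 0, 0, 0, 1],
  ],
)

```text
time_s: 9.3
position: [0.5142, -0.1801, 0.0741]
tcp_rot: [[-0.979, -0.202, -0.0], [-0.202, 0.979, 0.0], [0.0, 0.0, -1.0]]
force: [0.6, -1.0, -0.5]
opening: 0.688
grasp_force: 30.0
```

>>> step_arm(
  steps=[
    [0, 0, 0.003, 0, 0, 0, 1],
    [0, 0, 0.005, 0, 0, 0, 1],
    [0, 0, 0.005, 0, 0, 0, 1],
  ],
)

```text
time_s: 9.55
position: [0.5142, -0.1801, 0.0727]
tcp_rot: [[-0.979, -0.202, 0.0], [-0.202, 0.979, -0.0], [-0.0, -0.0, -1.0]]
force: [-0.3, -0.6, -0.8]
opening: 0.69
grasp_force: 30.0
```

>>> step_arm(
  steps=[
    [0, 0, 0.003, 0, 0, 0, 1],
    [0, 0, 0.006, 0, 0, 0, 1],
    [0, 0, 0.006, 0, 0, 0, 1],
  ],
)

```text
time_s: 9.8
position: [0.5143, -0.1801, 0.0712]
tcp_rot: [[-0.979, -0.202, 0.0], [-0.202, 0.979, -0.0], [-0.0, -0.0, -1.0]]
force: [0.1, 0.5, 1.3]
opening: 0.686
grasp_force: 30.0
```

>>> step_arm(
  steps=[
    [0, 0, 0.003, 0, 0, 0, 1],
    [0, 0, 0.003, 0, 0, 0, 1],
  ],
)

```text
time_s: 9.97
position: [0.5143, -0.1801, 0.0712]
tcp_rot: [[-0.979, -0.202, 0.001], [-0.202, 0.979, -0.0], [-0.0, -0.0, -1.0]]
force: [-2.3, 1.2, 9.8]
opening: 0.686
grasp_force: 30.0
```

The force has jumped to 9.8 N at z = 0.0712, so the cup is on the floor. I release and retreat straight up.

>>> step_arm(
  steps=[
    [0, 0, -0.002, 0, 0, 0, 1],
    [0, 0, -0.002, 0, 0, 0, -1],
    [0, 0, -0.002, 0, 0, 0, -1],
    [0, 0, -0.002, 0, 0, 0, -1],
    [0, 0, -0.002, 0, 0, 0, -1],
    [0, 0, -0.002, 0, 0, 0, -1],
    [0, 0, -0.002, 0, 0, 0, -1],
    [0, 0, -0.002, 0, 0, 0, -1],
  ],
)

```text
time_s: 10.63
position: [0.5142, -0.1801, 0.0704]
tcp_rot: [[-0.979, -0.202, -0.0], [-0.202, 0.979, 0.0], [0.0, 0.0, -1.0]]
force: [-0.5, 0.2, 0.6]
opening: 0.989
grasp_force: 0.0
```

>>> step_arm(
  steps=[
    [0, 0, -0.03, 0, 0, 0, -1],
    [0, 0, -0.08, 0, 0, 0, -1],
    [0, 0, -0.15, 0, 0, 0, -1],
    [0, 0, -0.24, 0, 0, 0, -1],
    [0, 0, -0.34, 0, 0, 0, -1],
    [0, 0, -0.44, 0, 0, 0, -1],
    [0, 0, -0.5, 0, 0, 0, -1],
    [0, 0, -0.5, 0, 0, 0, -1],
  ],
)

```text
time_s: 11.3
position: [0.5166, -0.1813, 0.2256]
tcp_rot: [[-0.979, -0.202, 0.009], [-0.202, 0.979, -0.005], [-0.007, -0.007, -1.0]]
force: [0.1, -0.4, 0.6]
opening: 0.997
grasp_force: 0.0
```

```bash
python3 - <<'E'
from rig import *
from h import *
s=read_state();print(s['time_s'],s['position'],s['opening'],s['grasp_force'])
c=[capture(n)['image'] for n in('scene','side')]
k=lambda i:cv2.resize(i[130:400,150:435],(400,380))
cv2.imwrite('pics/j.png',np.hstack([k(x) for x in c])[:,:,::-1])
E
```

```text
11.3 [ 0.51657041 -0.18130911  0.22564131] 0.9970269270215544 0.0
```

View pics/j.png

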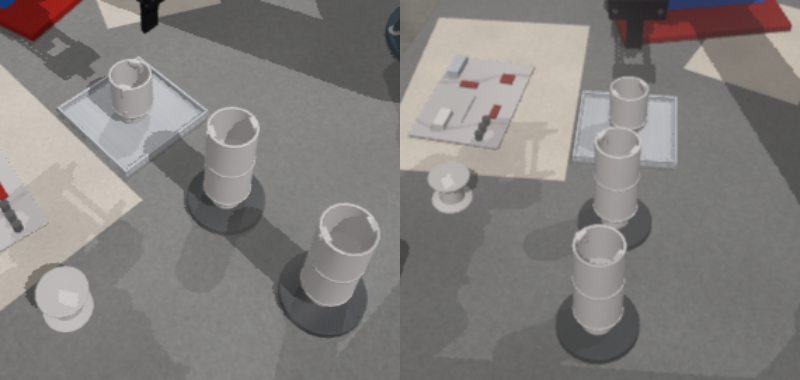

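The cup stands upright in the middle of the tray (base at about (130,115) in the left panel). Both stacks are in place and the gripper is clear, so I hand in.

```bash
python3 -c "
from rig import *
print(hand_in())"
```

```text
the job is handed in; nothing more can be done
None
```

The job is handed in: the top cup was twisted out, lifted free and set down upright near the centre of the tray, with both stacks still standing in place and about 11 s used; the hand-in call returned no verdict.

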